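Home and clamp the pastry-counter divider

ROBOT

A 7-joint arm with a two-finger parallel gripper is mounted at the origin on the work surface. World frame = base frame: x ahead of the robot, y to its left, z up, the work surface at z = 0. Lengths are in m, angles in rad, forces in N, time in s.
With the tool pointing down it reaches from about 0.425 to 0.875 m from the base axis. Payload 8.4 kg.
Tool frame: the origin (TCP) lies on the centre line of the jaws, within the pads' length; the fingertips stand 19 mm ahead of it and the grasp point (between the pads) is the TCP; x points along the fingers, y is the direction in which the jaws open and shut, and the axes are right-handed (so a half turn about x gives the same grasp; the last joint's range is limited). The gripper opens to 87 mm and grips with 3 to 60 N. Pads are 19 mm wide; open, the fingers measure 117 mm over their backs; the gripper's body (75 mm by 190 mm) begins 51 mm behind the grasp point.
Start: joints at [1.145, 0.333, 0.04, 1.465, -0.013, 1.343, -0.059], TCP at [0.209, -0.616, 0.205] pointing down, gripper open.
Joint ranges: [-2.58, 2.58], [-0.38, 2.09], [-1.3, 1.39], [0.25, 2.4], [-1.5, 4.64], [0.08, 2.09], [-2.65, 2.65]. Speed limits (rad/s): [2.22, 2.22, 2.79, 2.79, 3.14, 3.14, 3.14].

INTERFACE

Orientations are given as a unit quaternion [x, y, z, w].
In Python, from bench import env gives the robot as it stands. Calls block until the motion is done:
- env.goto(position, orientation): joint-space move of the TCP to a pose.
- env.movel(position, v=0.15, rotation=None, contact_N=None): straight line of the TCP; rotation=None keeps the orientation; v is the mean speed in m/s. With contact_N (N) it stops when the force on the tool has changed by that much, and returns True; else False.
- env.movej(angles): joint-space move.
- env.gripper_to(opening, strength=None): opening from 0.0 (shut) to 1.0 (fully open); strength is the grip in N (None keeps the last); returns when the fingers have stopped.
- env.wait(seconds).
- env.inverse_kinematics(position, orientation): joint angles nearest the present ones, or None.
- env.get_obs(): the state.
- env.capture(name): name is "side" or "top" or "wrist"; returns a dict with "frame" (480x640x3 uint8, red, green, blue), "fx", "fy", "cx", "cy" (pixels), "k1" (the pictures are not rectified: a ray, as slopes to the right and down, at radius r is drawn at 1 + k1 r^2 times it, then the intrinsics apply), "rvec" (rotation vector, rad) and "tvec" (3), from world to camera coordinates, as OpenCV has them. Camera axes: x right, y down, z forward; pixel columns grow to the right and rows downward; lengths in m; the calibration is good to about 2 mm. A picture is of the moment at which its call begins. There is no depth.
A pose or a line that the arm cannot do raises env.Unreachable and nothing moves.
- env.sign_off(): hands the job in, once; it reports no verdict.
The state is a dict: "clock": time; "joint_positions": joint angles; "qvel": joint speeds; "tau": joint torques, N m; "eef_pos": TCP position; "ee_rot": TCP orientation; "force": force on the tool from outside, world axes, zero at the start; "torque": the same for the moment, N m; "finger_gap": opening from 0.0 (shut) to 1.0 (fully open).
Only numpy, scipy, OpenCV 4.12 (cv2) and the standard library are available. Lean on these libraries where they do the work, as an engineer would, in place of code of your own. Each camera call takes 0.05 s, during which the arm holds its last target.

TASK

Gently slide the clear divider panel along its rail until it is right up against the orange end stop, then tighten the red butterfly knob clockwise: feel for the point where the clamp squeezes the panel against the rail's back wall, and go about 15 degrees past that so it is snug, but no further or the panel cracks. Leave the panel upright in the rail with the knob tightened, let go, and do not disturb the other things on the counter.

Things in the scene. Friction and masses are not known exactly. Their poses are not given: they have to be found in the camera images.
- rail: Dark steel rail fixed to the counter, 290 mm long along its y axis; origin at its underside on the channel's centre plane. The open-topped channel is 18 mm wide (x -9 to +9 mm), floor 8 mm and top of the 10 mm thick walls 32 mm above the counter. The -y end is open, the orange end stop is at the +y end. The wall on the +x side is the back wall the panel is clamped against.
- stop_face (a point): Point on the orange end stop's face that the panel's end must meet: on the channel's centre plane, 35 mm above the counter, at y = +115 mm in the rail's frame; axes as the rail's. The stop is 38 mm wide, 20 mm thick and its top is 60 mm above the counter.
- panel: Loose divider, about 0.25 kg, standing in the channel: clear plate 8 mm thick (x), 150 mm long (y), blue top edge, on an aluminium foot bar 14 mm thick and 16 mm high; 68 mm tall in all, top 76 mm above the counter. Origin at the centre of its underside. Against the stop its origin is at y = +40 mm in the rail's frame; it starts 35 to 70 mm short of that, axes parallel to the rail's.
- panel_end (a point): Middle of the panel's open (-y) end, 75 mm from its origin and 42 mm above the counter: a place to push it towards the stop. Sliding takes 1 to 3 N. Keep the hand's pushes on the panel under about 20 N; 35 N breaks it.
- clamp: Grey clamp housing, 44 x 44 x 34 mm, fixed beside the rail on its -x side, axes parallel to the rail's; origin at its underside, under the knob's axis, at x = -42 mm, y = +20 mm in the rail's frame. It has the red knob on top.
- nose_port (a point): Where a rubber nose (10 mm across, 17 mm above the counter) comes out of the housing to press the panel's foot against the back wall. Its setting differs from clamp to clamp and cannot be read: the squeeze begins somewhere between 0.5 and 1.2 rad of the knob. From there it grows 70 N per rad of turn. Snug is 10 to 27 N (0.14 to 0.39 rad past, best 0.26); over 38 N (0.54 rad past) the panel cracks.
- knob_grip (a point): Centre of the wings of the red butterfly knob, on its upright axis, 59 mm above the counter. x axis along the wings (66 mm tip to tip), y across them; 10 mm thick, flat-faced, from 46 to 72 mm above the counter, over a thin hub on the housing (top 34 mm). The tips sweep past the clear panel with about 6 mm to spare, so open the fingers only part way there.
- knob (a joint): Turn of the knob in rad, growing clockwise seen from above (tightening); starts at 0 to 0.25, ends at 2.2. At 0 the wings point 0.7 rad counter-clockwise of the rail's x axis. Free turning takes a steady 0.15 to 0.35 N m and it stays where left; each rad moves the nose 10 mm. At first the nose may push the panel lightly across the channel; once it squeezes, the torque rises by 0.7 N m per rad.
- tin: copper-coloured round tin, 64 mm across, 45 mm high, behind the panel; a bystander; origin under its centre
- mould: small open aluminium tart mould, 70 mm across, 28 mm high, in front of the rail; a bystander; origin under its centre
- jar: amber jar, 60 mm across, 100 mm high; a bystander; origin under its centre
- teal_box: teal gift box 100 x 70 x 50 mm; a bystander; origin under its centre
- gift_box: orange gift box 90 x 120 x 40 mm; a bystander; origin under its centre
- sign: blank black price-sign stand, 50 x 85 mm, 68 mm high; a bystander; origin under its centre
- spatula: spatula lying on the counter; a bystander; origin at its underside

How it is judged:
On the way, in this order (a step that is already met when the one before it is completed fails the run):
1. the panel is up against the end stop, not yet clamped (y of panel in the frame of rail above 0.037 m and z of panel in the frame of rail below 0.011 m and contact force between clamp and panel below 4 N), for 0.2 s.
2. the clamp squeezes the panel with at least 10 N (contact force between clamp and panel above 10 N), for 0.2 s.
At the end, for the whole second after the job is handed in: The panel stands upright (within 0.06 rad) and at rest on the channel floor, within 3 mm of the end stop, squeezed by the clamp with 10 to 27 N (y of panel in the frame of rail above 0.037 m and z of panel in the frame of rail below 0.011 m and contact force between clamp and panel between 10 and 27 N and angle between panel's own z axis and vertical below 0.06 rad and linear speed of panel below 0.01 m/s); the robot touches nothing.
It fails at once if the clamp squeezes the panel with more than 38 N: it cracks (contact force between clamp and panel above 38 N).
It fails at once if the hand pushes the panel with more than 35 N (contact force between any of the fingers, the arm and panel above 35 N).
It fails at once if the panel is lifted out of the channel (z of panel in the frame of rail above 0.03 m).
It fails at once if a bystander is moved more than 20 mm (distance of any of tin, mould, jar, teal_box, gift_box, sign, spatula from where it was at the start of the episode above 0.02 m).
It also fails if it takes over 61 s, if anything falls off the work surface, if the arm or the gripper's body presses on something with over 40 N, if the wrist force passes 120 N, or if a joint passes its speed limit or range.

## Working session

There is one attempt and no reset: what is moved stays moved. The work goes in short steps, each a Python script; the robot and the scene stay as the last script left them, time stands still between calls to the robot, and variables do not carry over. Pictures are saved under pics/ and viewed, and the job is handed in when it is done.

```bash
mkdir -p pics; ls; cat > h.py <<'E'
import numpy as np, cv2, json
def save(c,n):
    cv2.imwrite(f'pics/{n}.png',c['frame'][:,:,::-1])
    json.dump({k:(np.asarray(v).tolist()) for k,v in c.items() if k!='frame'},open(f'pics/{n}.json','w'))
def load(n): return json.load(open(f'pics/{n}.json'))
def ray(c,uv):
    R=cv2.Rodrigues(np.array(c['rvec'],float))[0];t=np.array(c['tvec'],float).ravel()
    K=np.array([[c['fx'],0,c['cx']],[0,c['fy'],c['cy']],[0,0,1.]])
    p=cv2.undistortPoints(np.array([[uv]],float),K,np.array([c['k1'],0,0,0,0.]))[0,0]
    return -R.T@t, R.T@np.array([p[0],p[1],1])
def at_z(c,uv,z):
    o,d=ray(c,uv); return o+d*(z-o[2])/d[2]
def proj(c,P):
    K=np.array([[c['fx'],0,c['cx']],[0,c['fy'],c['cy']],[0,0,1.]])
    return cv2.projectPoints(np.array(P,float).reshape(-1,1,3),np.array(c['rvec'],float),np.array(c['tvec'],float),K,np.array([c['k1'],0,0,0,0.]))[0][:,0]
E
python3 - <<'E'
from bench import env
from h import *
for n in ['side','top','wrist']: save(env.capture(n),n+'0')
o=env.get_obs();print({k:np.round(v,3) for k,v in o.items()})
E
```

```text
pics
{'clock': np.float64(0.15), 'joint_positions': array([ 1.145,  0.334,  0.04 ,  1.466, -0.013,  1.343, -0.058]), 'qvel': array([ 0.002, -0.004,  0.   , -0.001,  0.001,  0.002,  0.001]), 'tau': array([ 4.0000e-03, -6.5685e+01,  1.3380e+00, -4.0411e+01, -6.0000e-02,
        4.2000e-02,  0.0000e+00]), 'eef_pos': array([ 0.209, -0.615,  0.204]), 'ee_rot': array([-0.698, -0.115,  0.698, -0.115]), 'force': array([-0.374, -0.2  ,  0.274]), 'torque': array([ 0.016,  0.025, -0.035]), 'finger_gap': np.float64(0.999)}
```

View pics/top0.png

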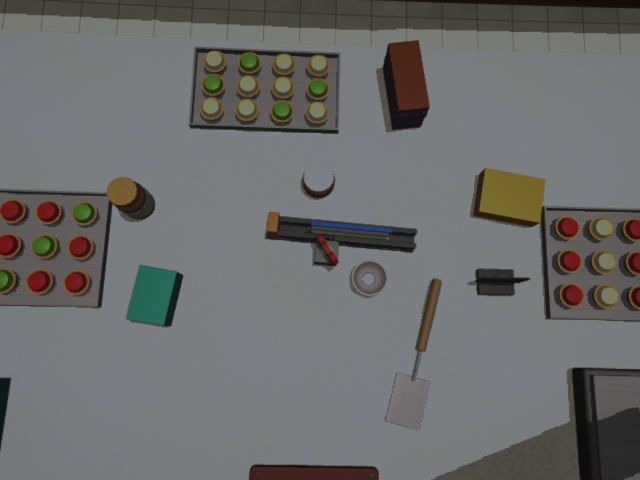

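View pics/side0.png

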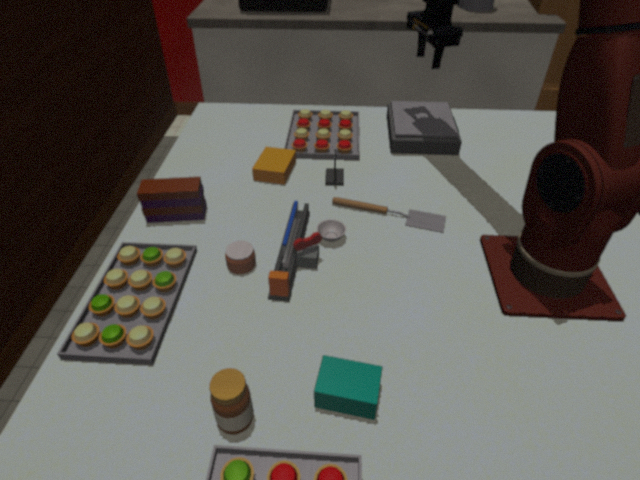

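View pics/wrist0.png

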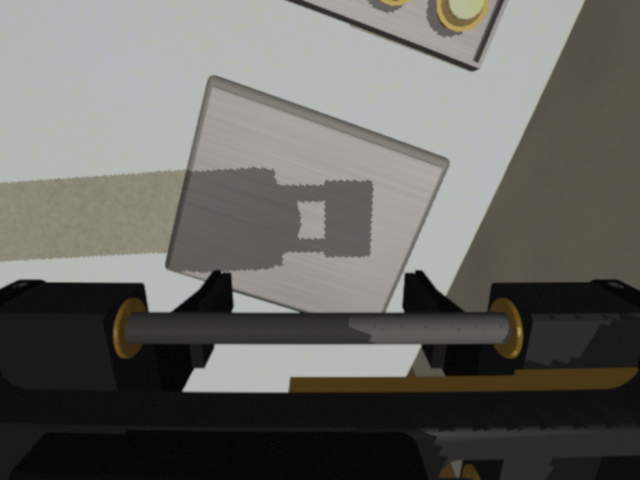

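The top view shows the orange stop at about (274,223), the rail running right to (414,240), the knob at (327,248) and the panel's blue edge from 311 to 392. I'll enlarge it.

```bash
python3 - <<'E'
from h import *
im=cv2.imread('pics/top0.png')[195:295,255:425]
cv2.imwrite('pics/top0c.png',cv2.convertScaleAbs(cv2.resize(im,None,fx=4.7,fy=4.7,interpolation=cv2.INTER_CUBIC),alpha=1.7))
im=cv2.imread('pics/side0.png')[190:310,250:360]
cv2.imwrite('pics/side0c.png',cv2.convertScaleAbs(cv2.resize(im,None,fx=5,fy=5,interpolation=cv2.INTER_CUBIC),alpha=1.7))
E
```

```text
(no output)
```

View pics/top0c.png

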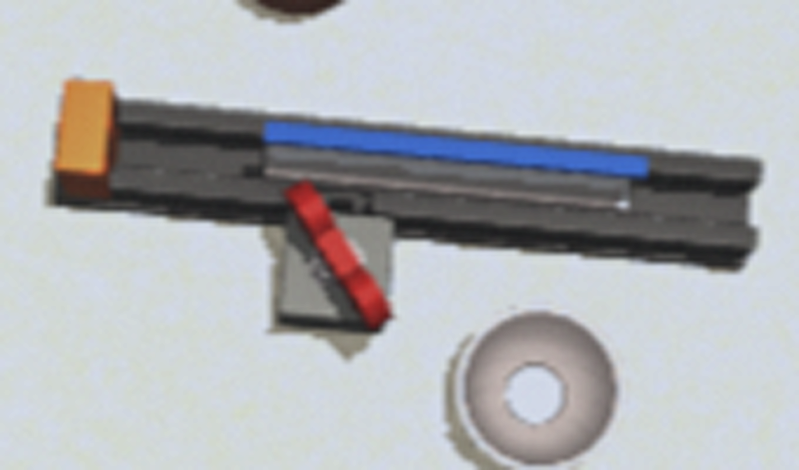

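View pics/side0c.png

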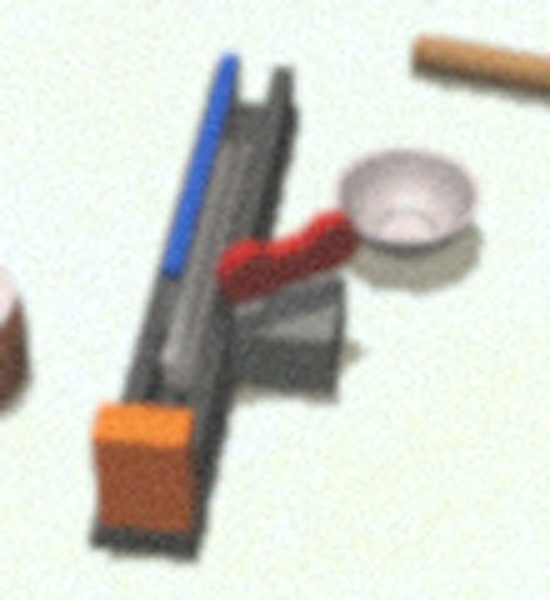

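```bash
python3 - <<'E'
from h import *
c=load('top0')
f=lambda x,y:((x+.5)/4.7-.5+255,(y+.5)/4.7-.5+195)
for n,p,z in [('stop',(87,127),.06),('knob',(337,253),.072),('pEnd+',(265,134),.076),('pEnd-',(648,167),.076),('mould',(540,390),.028),
 ('w1',(762,162),.032),('w2',(760,185),.032),('w3',(755,232),.032),('w4',(745,262),.032),('tipN',(298,190),.072),('tipS',(376,318),.072),('blueR',(119,100),.032)]:
  print(n,np.round(at_z(c,f(*p),z),4))
c2=load('side0');g=lambda x,y:((x+.5)/5-.5+250,(y+.5)/5-.5+190)
for n,p,z in [('stop',(145,425),.06),('knob',(285,258),.072),('p-',(231,57),.076),('p+',(175,275),.076)]: print(n,np.round(at_z(c2,g(*p),z),4))
print(np.round(ray(c,(320,240))[0],3))
E
```

```text
stop [0.5516 0.0893 0.06  ]
knob [ 0.5016 -0.0109  0.072 ]
pEnd+ [0.5473 0.0185 0.076 ]
pEnd- [ 0.5386 -0.1316  0.076 ]
mould [ 0.4556 -0.0951  0.028 ]
w1 [ 0.5517 -0.1851  0.032 ]
w2 [ 0.542  -0.1842  0.032 ]
w3 [ 0.5223 -0.182   0.032 ]
w4 [ 0.5098 -0.1779  0.032 ]
tipN [0.5262 0.005  0.072 ]
tipS [ 0.4765 -0.0266  0.072 ]
blueR [0.5697 0.0792 0.032 ]
stop [0.5494 0.0917 0.06  ]
knob [0.5016 0.0038 0.072 ]
p- [ 0.537  -0.1288  0.076 ]
p+ [0.5451 0.0215 0.076 ]
[0.338 0.006 1.002]
```

```bash
cat >> h.py <<'E'
from scipy.spatial.transform import Rotation as Rn
YAW=-0.057
O=np.array([0.5435,-0.034])   # rail origin world xy
def setO(o,y):
    global O,YAW; O=np.array(o);YAW=y
def W(x,y,z):
    c,s=np.cos(YAW),np.sin(YAW); return [O[0]+c*x-s*y,O[1]+s*x+c*y,z]
def down(a):  # jaw axis at world angle a
    y=np.array([np.cos(a),np.sin(a),0]);x=np.array([0,0,-1.]);z=np.cross(x,y)
    return Rn.from_matrix(np.stack([x,y,z],1)).as_quat()
E
python3 - <<'E'
from bench import env
from h import *
o=env.get_obs()
print(Rn.from_quat(o['ee_rot']).as_matrix().round(2))
for a in [YAW,YAW+np.pi]:
    print('push',env.inverse_kinematics(W(0,-.127,.2),down(a)))
for k in [0,.7,1.5]:
  for s in (1,-1):
    a=YAW+.7-k+s*np.pi/2
    print(k,s,env.inverse_kinematics(W(-.042,.02,.06),down(a)))
E
```

```text
[[-0.    0.32 -0.95]
 [ 0.   -0.95 -0.32]
 [-1.   -0.    0.  ]]
push [ 0.64174853  0.18939008 -0.48673152  1.67411897  0.09149624  1.30072113
  0.08096314]
push [-0.85566257  0.37625728  1.34359057  1.73801115 -0.37733328  1.33212902
 -2.63368628]
0 1 [ 0.88795645  0.35552275 -1.08906382  1.94471484  0.3623194   1.05577706
  1.85510656]
0 -1 [ 0.52325787  0.22828057 -0.6477136   1.95838576  0.16235874  1.00601092
 -1.12709901]
0.7 1 [ 0.63188234  0.25266538 -0.77234966  1.9538804   0.20688377  1.01455942
  1.27907798]
0.7 -1 [ 0.49256567  0.2225539  -0.61302968  1.95971393  0.15109945  1.00405819
 -1.81812377]
1.5 1 [ 0.57207899  0.23837373 -0.70332619  1.95632153  0.18138558  1.00950043
  0.49935026]
1.5 -1 [ 0.43321956  0.21265562 -0.54646901  1.96234341  0.13065485  1.00072146
 -2.60178276]
```

```bash
python3 - <<'E'
from bench import env
from h import *
env.goto(W(0,-.10,.22),down(YAW)); 
save(env.capture('wrist'),'w1'); 
env.gripper_to(0.0,20)
o=env.get_obs();print(o['clock'],o['eef_pos'],o['finger_gap'],o['joint_positions'].round(2))
E
```

```text
3.8167 [ 0.53779574 -0.13384965  0.22000017] 0.009339866428067523 [ 0.62  0.17 -0.51  1.66  0.08  1.34  0.04]
```

View pics/w1.png

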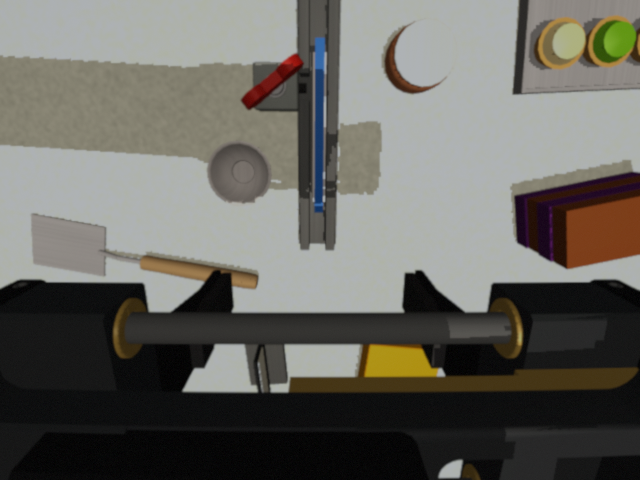

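```bash
python3 - <<'E'
from h import *
im=cv2.imread('pics/w1.png')[0:260,220:360]
cv2.imwrite('pics/w1c.png',cv2.convertScaleAbs(cv2.resize(im[:130],None,fx=5,fy=4.5,interpolation=cv2.INTER_CUBIC),alpha=1.7))
cv2.imwrite('pics/w1d.png',cv2.convertScaleAbs(cv2.resize(im[130:],None,fx=5,fy=4.5,interpolation=cv2.INTER_CUBIC),alpha=1.7))
E
```

```text
(no output)
```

View pics/w1c.png

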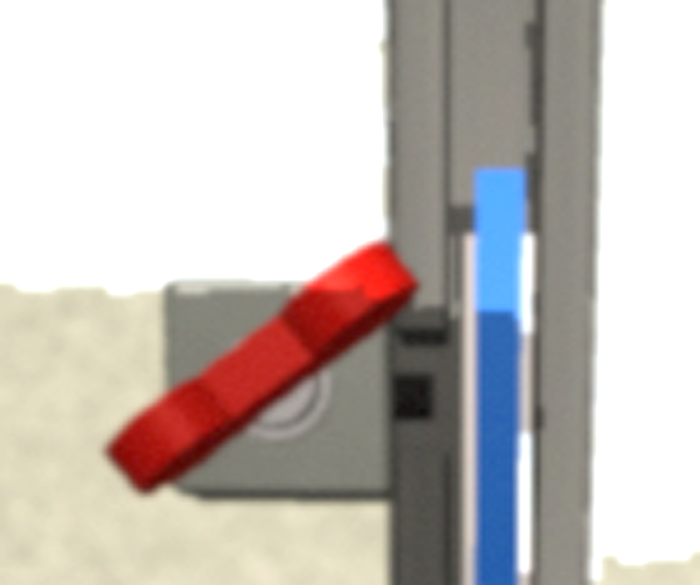

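View pics/w1d.png

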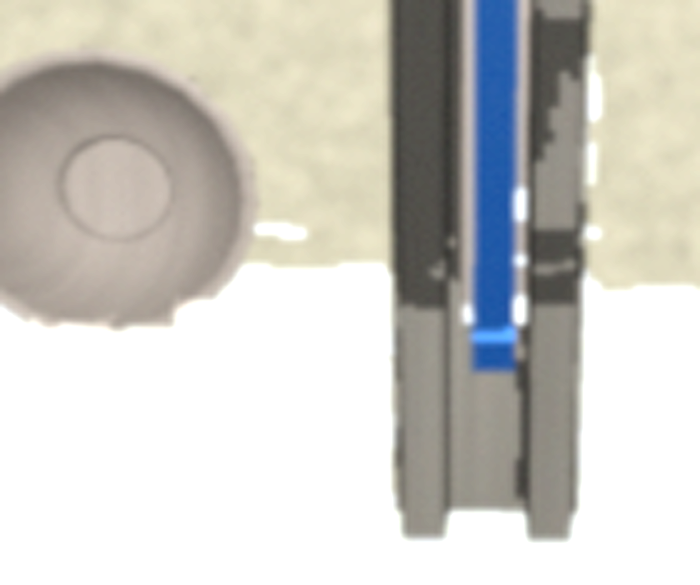

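```bash
python3 - <<'E'
from h import *
c=load('w1')
f=lambda x,y,d=0:((x+.5)/5-.5+220,(y+.5)/4.5-.5+d)
L=[('cL',(390,20),.032),('cR',(597,20),.032),('inL',(447,20),.032),('inR',(540,20),.032),('p+',(500,170),.076),('knobtop',(258,366),.072),('tipA',(398,264),.072),('tipB',(127,472),.072),('hub',(280,388),.036),('hsL',(167,400),.034),('hsTop',(280,286),.034),('hsBot',(280,490),.034),]
R=[]
for n,p,z in L: R.append((n,at_z(c,f(*p),z)))
for n,p,z in [('dL',(401,528),.032),('dR',(573,528),.032),('dinL',(446,528),.032),('dinR',(529,528),.032),('p-',(494,345),.076)]: R.append((n,at_z(c,f(*p,130),z)))
for n,P in R:
  d=P[:2]-O; cc,s=np.cos(YAW),np.sin(YAW)
  print(n,P.round(4),'rail',np.round([cc*d[0]+s*d[1],-s*d[0]+cc*d[1]],4))
# overlay
print(ray(c,(320,240))[0])
E
```

```text
cL [0.5298 0.058  0.032 ] rail [-0.019  0.091]
cR [0.5683 0.0556 0.032 ] rail [0.0196 0.0909]
inL [0.5404 0.0573 0.032 ] rail [-0.0083  0.091 ]
inR [0.5577 0.0563 0.032 ] rail [0.009  0.0909]
p+ [0.5477 0.0178 0.076 ] rail [0.0013 0.052 ]
knobtop [ 0.5036 -0.0131  0.072 ] rail [-0.0411  0.0186]
tipA [0.5293 0.0035 0.072 ] rail [-0.0163  0.0367]
tipB [ 0.4785 -0.031   0.072 ] rail [-0.0651 -0.0007]
hub [ 0.5033 -0.0126  0.036 ] rail [-0.0414  0.0191]
hsL [ 0.4807 -0.0134  0.034 ] rail [-0.0639  0.017 ]
hsTop [0.5049 0.008  0.034 ] rail [-0.0409  0.0398]
hsBot [ 0.5011 -0.0333  0.034 ] rail [-0.0423 -0.0017]
dL [ 0.5142 -0.1797  0.032 ] rail [-0.0209 -0.1471]
dR [ 0.5524 -0.182   0.032 ] rail [ 0.0173 -0.1472]
dinL [ 0.5242 -0.1803  0.032 ] rail [-0.0109 -0.1471]
dinR [ 0.5426 -0.1814  0.032 ] rail [ 0.0075 -0.1472]
p- [ 0.5381 -0.126   0.076 ] rail [-0.0002 -0.0922]
[ 0.54156443 -0.05988401  0.39925391]
```

```bash
sed -i 's/^YAW=.*/YAW=-0.064/; s/^O=.*/O=np.array([0.543,-0.0352])/' h.py
python3 - <<'E'
from bench import env
from h import *
env.goto(W(0,-.128,.12),down(YAW))
env.movel(W(0,-.128,.056),v=.12)
f0=env.get_obs()['force']
h=env.movel(W(0,-.030,.056),v=.04,contact_N=7)
o=env.get_obs();d=np.array(o['eef_pos'][:2])-O
print(h,o['clock'],o['eef_pos'],'railY',-np.sin(YAW)*d[0]+np.cos(YAW)*d[1],f0.round(1),o['force'].round(1))
env.wait(.1);o=env.get_obs();print(o['force'].round(1))
save(env.capture('wrist'),'w2');save(env.capture('top'),'t2')
E
```

```text
True 6.875 [ 0.54003672 -0.07861435  0.05581666] railY -0.04351498988611265 [ 0.1 -0.2  0.3] [ 1.  -1.1  2. ]
[ 0.2 -2.2  2.9]
```

```bash
python3 - <<'E'
from h import *
a=cv2.imread('pics/t2.png')[195:295,255:425]
cv2.imwrite('pics/t2c.png',cv2.convertScaleAbs(cv2.resize(a,None,fx=4.7,fy=4.7,interpolation=cv2.INTER_CUBIC),alpha=1.7))
E
```

```text
(no output)
```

View pics/t2c.png

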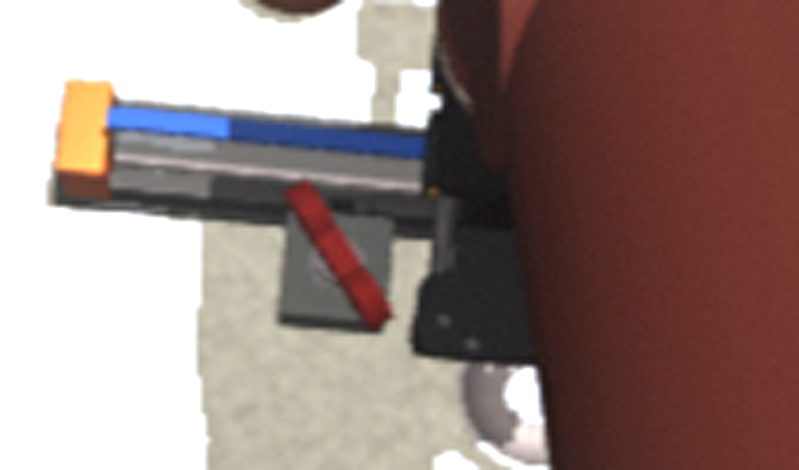

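View pics/w2.png

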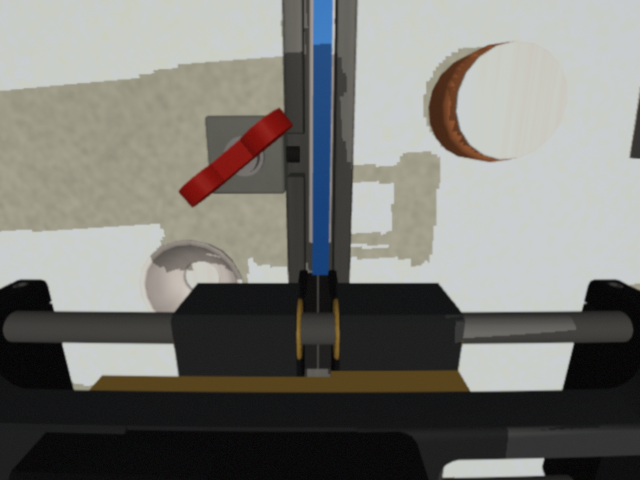

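```bash
python3 - <<'E'
from bench import env
from h import *
def ry(o): d=np.array(o['eef_pos'][:2])-O; return -np.sin(YAW)*d[0]+np.cos(YAW)*d[1]
h=env.movel(W(0,-.036,.056),v=.015,contact_N=8)
o=env.get_obs();print(h,ry(o),o['force'].round(1))
env.wait(.3);o=env.get_obs();print(ry(o),o['force'].round(1))
env.movel(W(0,-.058,.057),v=.08)
env.movel(W(0,-.058,.13),v=.2)
env.gripper_to(.36,30)
a=.585+np.pi/2
env.goto([.503,-.0125,.13],down(a))
o=env.get_obs();print(o['clock'],o['finger_gap'],o['eef_pos'],o['joint_positions'].round(2))
save(env.capture('wrist'),'w3');save(env.capture('side'),'s3')
E
```

```text
True -0.04359110669779898 [ 1.6 -1.2  1.4]
-0.0436526534183669 [ 0.7 -0.5  1.5]
11.125 0.3578677869920928 [ 0.50309859 -0.01264831  0.13005129] [ 0.71  0.17 -0.83  1.88  0.14  1.15  1.98]
```

View pics/w3.png

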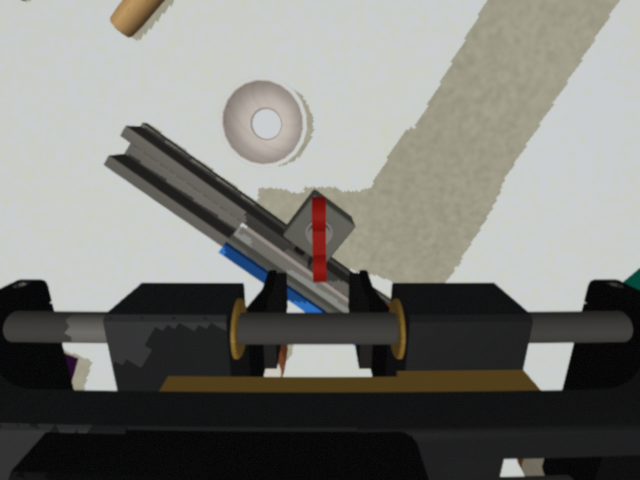

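View pics/s3.png

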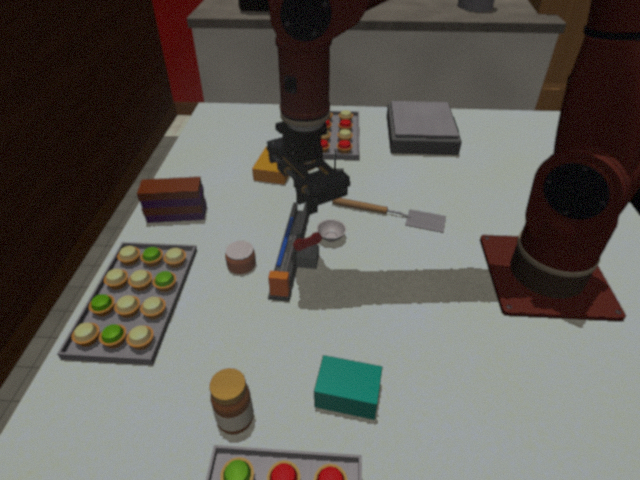

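```bash
python3 - <<'E'
from h import *
c=load('w3')
print(proj(c,[[.503,-.0125,.072],[.503,-.0125,.036]]), at_z(c,(319,238),.072),at_z(c,(319,233),.036), at_z(c,(319,198),.072),at_z(c,(319,281),.072))
E
```

```text
[[318.13023126 245.87506225]
 [317.98755012 232.12639369]] [ 0.49772928 -0.01523666  0.072     ] [ 0.50316443 -0.01139952  0.036     ] [ 0.47367122 -0.03114391  0.072     ] [0.52547329 0.00310891 0.072     ]
```

```bash
cat >> h.py <<'E'
def avg(env,n=10,dt=.02):
    F=[];T=[]
    for _ in range(n):
        o=env.get_obs();F.append(o['force']);T.append(o['torque']);env.wait(dt)
    return np.mean(F,0),np.mean(T,0),np.std(T,0)[2]
def jaw(o):
    y=Rn.from_quat(o['ee_rot']).as_matrix()[:,1]; return np.arctan2(y[1],y[0])
E
python3 - <<'E'
from bench import env
from h import *
h=env.movel([.5028,-.0125,.061],v=.08,contact_N=8)
print(h,[np.round(x,3) for x in avg(env)])
print(env.gripper_to(0,40))
o=env.get_obs();print(o['clock'],o['finger_gap']*87,o['eef_pos'],jaw(o))
print([np.round(x,3) for x in avg(env)])
a=.585+np.pi/2
c0=env.get_obs()['clock']
env.movel([.5028,-.0125,.061],rotation=down(a-.06))
o=env.get_obs();print(o['clock']-c0,jaw(o)-np.pi/2)
print([np.round(x,3) for x in avg(env)])
o=env.get_obs();print(o['clock'],jaw(o)-np.pi/2)
E
```

```text
False [array([0.061, 0.238, 0.168]), array([ 0.142, -0.096, -0.007]), np.float64(0.026)]
False
13.2333 0.3818148960450684 [ 0.5028182  -0.01251061  0.06100477] 2.155810534568778
[array([0.011, 0.02 , 0.428]), array([ 0.128, -0.087,  0.006]), np.float64(0.038)]
0.25 0.5264714235458765
[array([0.042, 0.074, 0.046]), array([ 0.131, -0.112, -0.004]), np.float64(0.017)]
13.8167 0.5262936873422945
```

The gap reads shut, so the grip missed. I'll look before moving again.

```bash
python3 - <<'E'
from bench import env
from h import *
for n in ['wrist','side','top']: save(env.capture(n),n+'4')
a=cv2.imread('pics/side4.png')[130:310,230:370]
b=cv2.imread('pics/top4.png')[195:295,255:425]
cv2.imwrite('pics/s4c.png',cv2.convertScaleAbs(cv2.resize(a,None,fx=3.3,fy=3.3,interpolation=cv2.INTER_CUBIC),alpha=1.7))
cv2.imwrite('pics/t4c.png',cv2.convertScaleAbs(cv2.resize(b,None,fx=4.7,fy=4.7,interpolation=cv2.INTER_CUBIC),alpha=1.7))
E
```

```text
(no output)
```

View pics/wrist4.png

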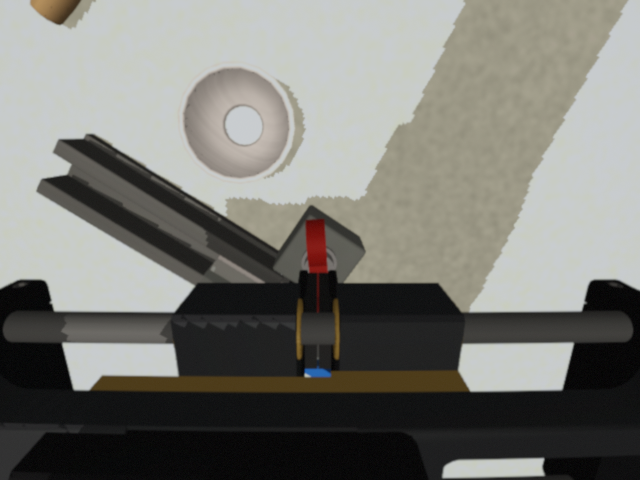

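View pics/s4c.png

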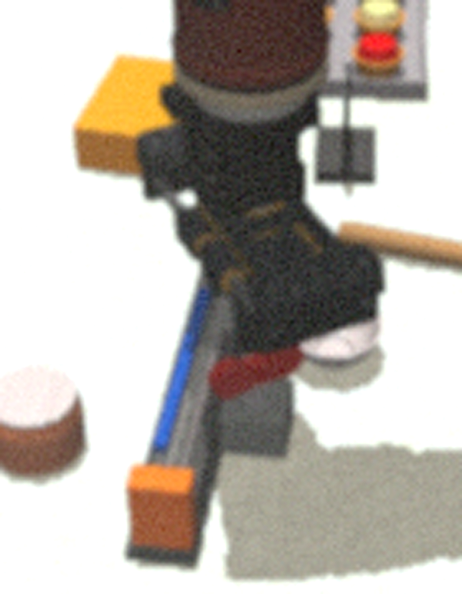

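View pics/t4c.png

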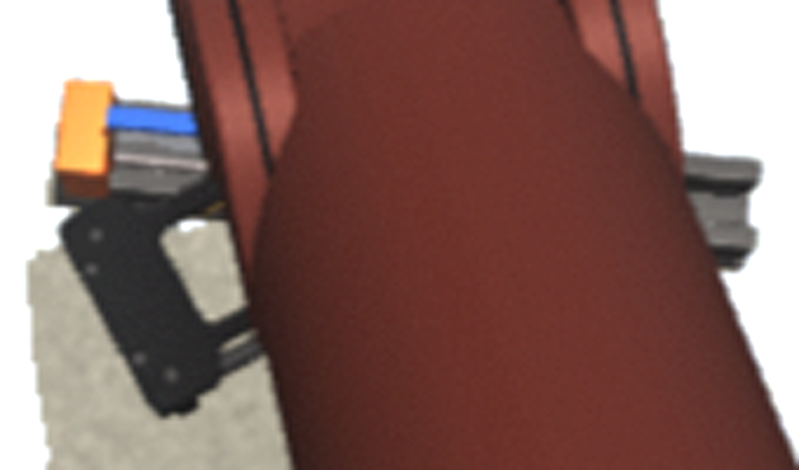

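```bash
python3 - <<'E'
from h import *
c=load('wrist4')
print(ray(c,(320,240))[0])
for z in (.036,.042,.061,.072,.08,.1): print(z,proj(c,[[.5028,-.0125,z]]))
d=np.array([np.cos(.585),np.sin(.585)])*.033
for s in (1,-1):
  for z in (.046,.072): print(s,z,proj(c,[[.5028+s*d[0],-.0125+s*d[1],z]]))
im=cv2.imread('pics/wrist4.png')[180:400,240:400]
cv2.imwrite('pics/w4c.png',cv2.convertScaleAbs(cv2.resize(im,None,fx=2.7*1.3,fy=2.7,interpolation=cv2.INTER_CUBIC),alpha=1.7,beta=40))
E
```

```text
[ 0.43579405 -0.05217262  0.24045696]
0.036 [[318.12880376 262.21749018]]
0.042 [[318.16118211 265.72663661]]
0.061 [[318.27632717 278.20800332]]
0.072 [[318.35338484 286.56257491]]
0.08 [[318.41519501 293.26503861]]
0.1 [[318.59596599 312.87241943]]
1 0.046 [[321.29006503 317.15650866]]
1 0.072 [[321.84918471 340.89047446]]
-1 0.046 [[314.78340513 214.52253323]]
-1 0.072 [[314.47519819 226.22556378]]
```

View pics/w4c.png

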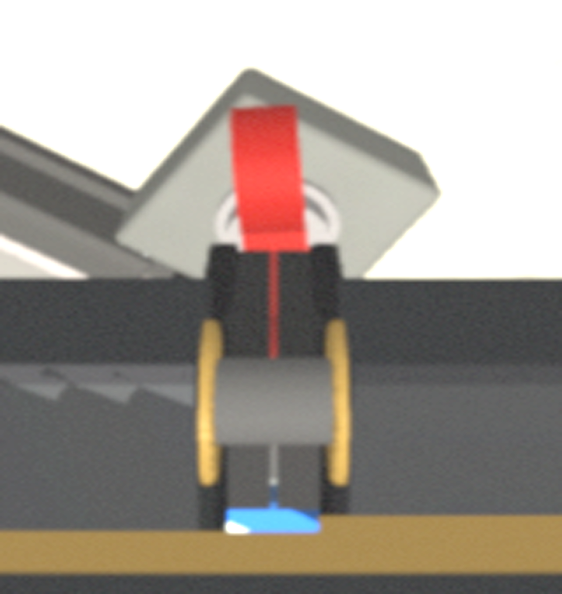

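```bash
python3 - <<'E'
from bench import env
from h import *
o=env.get_obs();print(o['eef_pos'],o['finger_gap'],o['joint_positions'].round(3))
for n,tcp,a,g in [('w1',[.5378,-.1338,.22],-.057,.0435),('w3',[.5031,-.0126,.13],.585+np.pi/2,.0156),('wrist4',[.5028,-.0125,.061],.527+np.pi/2,0.0002)]:
  c=load(n);R=Rn.from_quat(down(a)).as_matrix()
  for ah in (.019,0,-.02):
    print(n,ah,[proj(c,[np.array(tcp)+R@[ah,s*g,zz]])[0].round(0).tolist() for s in (1,-1) for zz in (-.0095,.0095)])
im=cv2.imread('pics/w3.png')[180:400,200:440]
cv2.imwrite('pics/w3c.png',cv2.convertScaleAbs(cv2.resize(im,None,fx=2.7,fy=2.7,interpolation=cv2.INTER_CUBIC),alpha=1.7,beta=50))
E
```

```text
[ 0.50279697 -0.01249892  0.06099111] 0.005212199523772692 [ 0.661  0.259 -0.804  1.952  0.218  1.019  1.855]
w1 0.019 [[392.0, 245.0], [390.0, 275.0], [246.0, 246.0], [248.0, 275.0]]
w1 0 [[399.0, 256.0], [396.0, 288.0], [240.0, 256.0], [242.0, 288.0]]
w1 -0.02 [[408.0, 270.0], [405.0, 305.0], [231.0, 270.0], [234.0, 305.0]]
w3 0.019 [[344.0, 251.0], [343.0, 280.0], [292.0, 251.0], [293.0, 280.0]]
w3 0 [[347.0, 262.0], [346.0, 294.0], [290.0, 262.0], [291.0, 294.0]]
w3 -0.02 [[350.0, 277.0], [349.0, 311.0], [287.0, 277.0], [288.0, 311.0]]
wrist4 0.019 [[318.0, 251.0], [319.0, 280.0], [318.0, 251.0], [318.0, 280.0]]
wrist4 0 [[319.0, 262.0], [319.0, 294.0], [318.0, 262.0], [318.0, 294.0]]
wrist4 -0.02 [[319.0, 277.0], [319.0, 311.0], [318.0, 277.0], [318.0, 311.0]]
```

View pics/w3c.png

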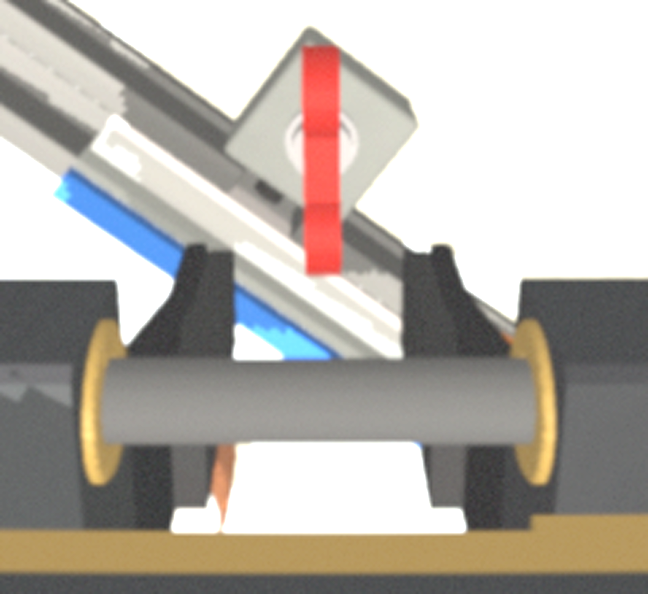

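The wrist view shows the finger ends about 15–19 mm behind the TCP, not 19 mm ahead, so they closed just above the wings. That fits the red seen through the slit and the shut gap. I'll re-grip about 25 mm lower, with contact detection.

```bash
python3 - <<'E'
from bench import env
from h import *
a=.585+np.pi/2
env.movel([.5028,-.0125,.085],v=.15,rotation=down(a))
env.gripper_to(.36,40)
h=env.movel([.5028,-.0125,.036],v=.06,contact_N=6)
o=env.get_obs();print(h,o['clock'],o['eef_pos'],o['force'].round(1),o['finger_gap'])
for n in ['wrist','side']: save(env.capture(n),n+'5')
a=cv2.imread('pics/side5.png')[130:310,230:370]
b=cv2.imread('pics/wrist5.png')
cv2.imwrite('pics/c5.png',cv2.convertScaleAbs(np.hstack([cv2.resize(a,None,fx=2.66,fy=2.66,interpolation=cv2.INTER_CUBIC)[:478],cv2.resize(b[100:478,130:470],None,fx=478/378,fy=478/378)])[:, :800],alpha=1.7,beta=30))
E
```

```text
False 16.0583 [ 0.50309174 -0.01245824  0.03630389] [ 0.3  1.  -0.3] 0.36149192570524535
```

View pics/c5.png

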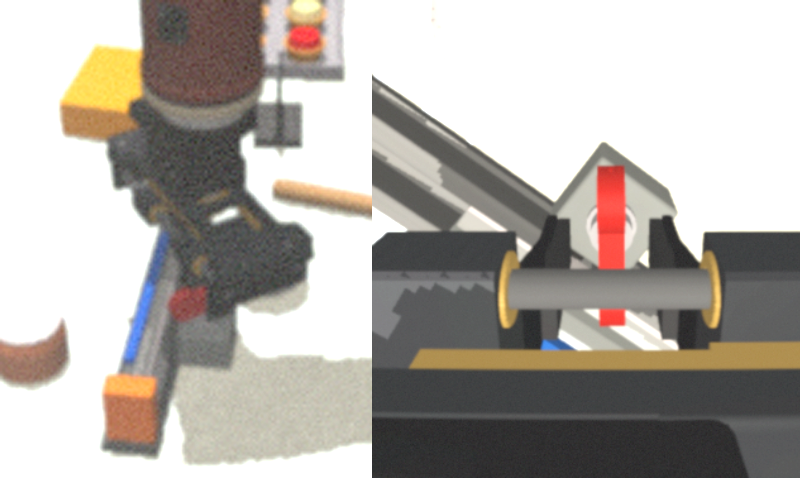

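The fingers now straddle the wing at the right height, with no contact. I'll grip.

```bash
python3 - <<'E'
from bench import env
from h import *
f0=[np.round(x,3) for x in avg(env)];print(f0)
env.gripper_to(0,40)
o=env.get_obs();print(o['clock'],o['finger_gap']*87,o['eef_pos'],jaw(o)-np.pi/2)
print([np.round(x,3) for x in avg(env)])
P=[.503,-.0125,.036]
for k in range(1,4):
    env.movel(P,rotation=down(.585+np.pi/2-.06*k))
    F,T,s=avg(env,6)
    o=env.get_obs();print(o['clock'],round(.585-jaw(o)+np.pi/2,3),F.round(2),T.round(3),round(s,3))
E
```

```text
[array([ 0.014, -0.348, -0.195]), array([ 0.126, -0.107, -0.001]), np.float64(0.014)]
16.85 9.793924104152104 [ 0.50248061 -0.01202014  0.03599122] 0.5856897347635908
[array([-2.971,  2.508,  2.917]), array([0.727, 0.564, 0.162]), np.float64(0.023)]
17.3667 0.06 [-4.52  3.14  4.35] [0.883 0.93  0.218] 0.022
17.7167 0.119 [-4.59  3.56  4.75] [0.905 0.938 0.191] 0.009
18.0667 0.18 [-4.34  3.41  5.11] [0.95  0.937 0.183] 0.036
```

```bash
python3 - <<'E'
from bench import env
from h import *
P=[.5025,-.0120,.036]
L=[];th=.18;n=0
while th<1.6:
    th+=.04
    env.movel(P,rotation=down(.585+np.pi/2-th))
    env.wait(.04);F,T,s=avg(env,8)
    o=env.get_obs();a=.585-((jaw(o)-np.pi/2+np.pi)%(2*np.pi)-np.pi)
    L.append((a,T[2]));print(round(o['clock'],2),round(a,3),F.round(1),T.round(3),round(s,3))
    base=np.median([t for _,t in L[:6]])
    n=n+1 if T[2]>base+.09 else 0
    if len(L)>6 and n>=2 or T[2]>base+.16: break
json.dump(L,open('L.json','w'))
E
```

```text
18.49 0.219 [-2.7  2.7  2.6] [0.716 0.534 0.235] 0.026
18.92 0.259 [-3.1  3.4  3.2] [0.89  0.647 0.247] 0.036
19.34 0.299 [-3.6  3.8  3.3] [0.963 0.672 0.24 ] 0.033
19.77 0.338 [-3.6  3.7  3.5] [0.992 0.708 0.257] 0.03
20.19 0.378 [-3.6  4.1  3.3] [0.986 0.682 0.261] 0.035
20.62 0.418 [-3.7  3.9  3.5] [1.027 0.694 0.245] 0.026
21.04 0.458 [-3.7  4.3  3.5] [1.049 0.676 0.246] 0.038
21.47 0.498 [-3.9  4.2  3.3] [1.083 0.704 0.246] 0.021
21.89 0.538 [-3.8  4.4  3.6] [1.087 0.711 0.241] 0.026
22.32 0.578 [-3.7  4.7  3.3] [1.112 0.697 0.252] 0.024
22.74 0.618 [-3.7  4.6  3.6] [1.122 0.682 0.274] 0.021
23.17 0.658 [-3.7  4.5  3.3] [1.155 0.694 0.264] 0.021
23.59 0.698 [-3.7  4.8  3.1] [1.168 0.688 0.275] 0.031
24.02 0.738 [-3.6  4.6  3.1] [1.196 0.67  0.283] 0.025
24.44 0.778 [-3.5  4.6  3.2] [1.198 0.662 0.287] 0.016
24.87 0.818 [-3.5  4.8  3. ] [1.212 0.652 0.338] 0.03
25.29 0.858 [-3.3  5.1  3.1] [1.235 0.633 0.368] 0.03
```

```bash
python3 - <<'E'
from bench import env
from h import *
from scipy.optimize import least_squares
P=[.5025,-.0120,.036]
L=json.load(open('L.json'))
for th in (.90,.935):
    env.movel(P,rotation=down(.585+np.pi/2-th))
    env.wait(.04);F,T,s=avg(env,20)
    o=env.get_obs();a=.585-(jaw(o)-np.pi/2)
    L.append((a,T[2]));print(round(o['clock'],2),round(a,3),F.round(1),T.round(3),round(s,3))
json.dump(L,open('L.json','w'))
A=np.array(L)
for i in (0,3):
  x,t=A[i:].T
  # free level + drift to light-push level at .6, slope .7 hinge
  r=least_squares(lambda p:p[0]+.7*np.maximum(x-p[1],0)-t,[.25,.75]);print('1lev',r.x,np.abs(r.fun).max())
  r=least_squares(lambda p:p[0]+p[2]*np.maximum(x-p[1],0)-t,[.25,.75,.7]);print('free slope',r.x)
m=A[:,0]>.6;x,t=A[m].T
r=least_squares(lambda p:p[0]+.7*np.maximum(x-p[1],0)-t,[.28,.77]);print('late',r.x,r.fun.round(3))
E
```

```text
25.92 0.898 [-3.3  5.4  3. ] [1.242 0.621 0.401] 0.027
26.54 0.933 [-3.4  5.2  2.8] [1.254 0.601 0.436] 0.03
1lev [0.25068179 0.68810352] 0.027114643420007578
free slope [0.25252877 0.71700243 0.82955796]
1lev [0.25599354 0.69972655] 0.02429027508266729
free slope [0.25846142 0.74159172 0.93228014]
late [0.27089944 0.72102069] [-0.003  0.007 -0.004 -0.     0.024  0.001 -0.002 -0.007 -0.017]
```

```bash
python3 - <<'E'
from bench import env
from h import *
P=[.5025,-.0120,.036]
env.movel(P,rotation=down(.585+np.pi/2-.98))
env.wait(.04);F,T,s=avg(env,20)
o=env.get_obs();print(round(o['clock'],2),.585-(jaw(o)-np.pi/2),F.round(1),T.round(3))
env.gripper_to(.36)
o=env.get_obs();print(o['finger_gap'],o['force'].round(1),o['torque'].round(2))
env.movel(P[:2]+[.13],v=.15)
save(env.capture('wrist'),'w6')
env.movel(P[:2]+[.22],v=.2)
env.goto([.45,-.30,.25],down(YAW))
o=env.get_obs();print(o['clock'],o['force'].round(1))
for n in ['top','side']: save(env.capture(n),n+'6')
a=cv2.imread('pics/top6.png')[195:295,255:425]
cv2.imwrite('pics/t6c.png',cv2.convertScaleAbs(cv2.resize(a,None,fx=4.7,fy=4.7,interpolation=cv2.INTER_CUBIC),alpha=1.7))
E
```

```text
27.17 0.9776112302072053 [-3.2  5.3  2.8] [1.287 0.605 0.451]
0.3562278047063862 [-0.1 -0.5 -0.2] [ 0.02 -0.14  0.02]
30.425 [-0.1  0.5 -0.5]
```

View pics/w6.png

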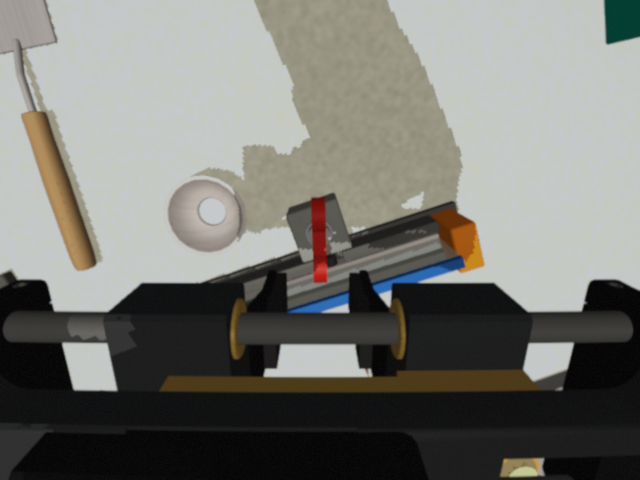

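View pics/t6c.png

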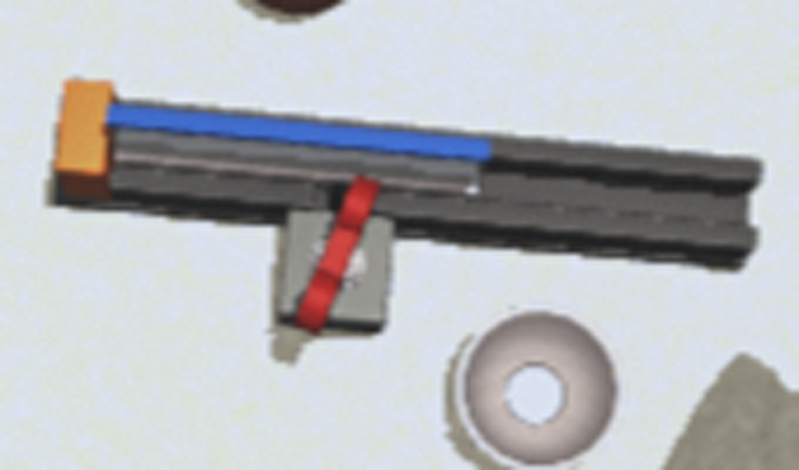

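View pics/side6.png

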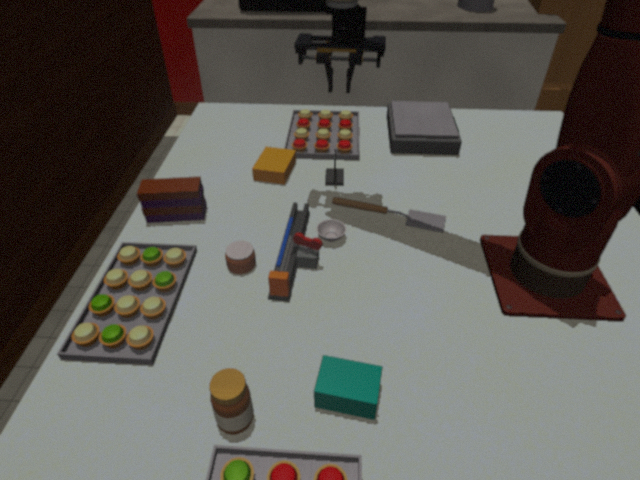

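```bash
python3 - <<'E'
from bench import env
from h import *
c=load('top6')
f=lambda x,y:((x+.5)/4.7-.5+255,(y+.5)/4.7-.5+195)
for p in [(108,114),(490,150)]:
  P=at_z(c,f(*p),.076);d=P[:2]-O;print(np.round([np.cos(YAW)*d[0]+np.sin(YAW)*d[1],-np.sin(YAW)*d[0]+np.cos(YAW)*d[1]],4))
a,b=[cv2.imread(f'pics/{n}.png').astype(int) for n in('top0','top6')]
A=np.array(json.load(open('L.json'))+[(.978,.451)])
from scipy.optimize import least_squares
for lo in(.2,.6):
  x,t=A[A[:,0]>lo].T;print(least_squares(lambda p:p[0]+.7*np.maximum(x-p[1],0)-t,[.27,.74]).x)
E
```

```text
[0.003  0.1156]
[ 0.0028 -0.0343]
[0.25068179 0.68856947]
[0.27089944 0.7209768 ]
```

```bash
python3 -c "
from bench import env
env.wait(.2);print(env.get_obs()['clock']);env.sign_off()"
```

```text
30.725
the job is handed in; nothing more can be done
```

I slid the panel up against the orange stop, tightened the knob to just past the squeeze point, let go and handed the job in at about 30.7 s; no verdict was reported.

**Panel:** I pushed until contact, then pressed lightly a second time and it did not move any further. The final top view puts its ends at y = +116 mm and -34 mm in the rail's frame, which places its origin at about +40.7 mm, against the stop (about 2 mm measurement error). It looks upright and has shifted towards the back wall. I did not measure its tilt.

**Knob:** I turned it 0.978 rad clockwise in small steps while reading the torque.
- Free turning took about 0.25 N m. It crept up slightly from about 0.6 rad, probably the nose pushing the panel across the channel.
- The torque began to rise clearly at 0.69 to 0.75 rad of turn, depending on the fit, and ended at 0.45 N m.
- That puts the knob 0.23 to 0.29 rad (13 to 17 degrees) past the squeeze point, or about 16 to 20 N. This is my estimate; I could not read the squeeze directly.

**What disagreed:**
- My first grip on the knob closed on nothing, just above the wings. The camera showed the fingertips about 15 to 19 mm behind the TCP, not 19 mm ahead as described. I gripped again about 25 mm lower and it held.
- For the same reason, the push met the panel near its top edge, higher than intended.

The other things on the counter looked unmoved in the last pictures, though I did not measure them. The arm ended clear of the scene.

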